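# Unlatch the stone crate and hold its gate open

## Robot

A 6-joint arm with a two-finger parallel gripper is mounted at the origin on the work surface. World frame = base frame: x ahead of the robot, y to its left, z up, the work surface at z = 0. Lengths are in mm, angles in degrees, forces in N, time in s.
With the tool pointing down it reaches from about 350 to 850 mm from the base axis. Payload 8.1 kg.
Tool frame: the origin (TCP) lies midway between the tips of the shut fingers; the grasp point (between the pads) lies 19 mm behind it (r.grasp_offset is the distance from the TCP to the grasp point, in mm); z points along the fingers, x is the direction in which the jaws open and shut, and the axes are right-handed (so a half turn about z gives the same grasp; the last joint's range is limited). The gripper opens to 85 mm and grips with 20 to 120 N. Pads are 22 mm wide; open, the fingers measure 114 mm over their backs; the gripper's body (76 mm by 85 mm) begins 54 mm behind the grasp point. The pads swing forward as they close: fully open they stand 13 mm farther back than shut.
Start: joints at [65.008, 7.471, 85.268, -0, 87.261, -4.893], TCP at [206.168, 563.471, 231.292] pointing down, gripper open.
Joint ranges: [-169.43, 169.43], [-51.17, 129.36], [1.28, 143.12], [-76.62, 256.62], [0, 156.53], [-152.29, 152.29]. Speed limits (degrees/s): [136.94, 136.94, 159.86, 180, 180, 180].

## Interface

Orientations are given as [roll, pitch, yaw] about the fixed x, y, z axes, in that order (R = Rz(yaw) Ry(pitch) Rx(roll)).
In Python, from bench import r, optics, hand_in gives the robot as it stands.
- The arm moves only by the shell command python3 -m pendant 'ROWS' [FORCE]. ROWS is JSON, a list of rows, each a list of 5 numbers: the opening, from 0 (shut) to 1 (fully open), then the shift along the tool's x, y, z in mm, then the turn about the tool's z in degrees. A call has 1 to 10 rows; each row shifts and turns the commanded pose from where the row before left it, along the tool's axes as they then stand; what a row does not reach is not made up. A row lasts 1/10 s, in which the tool goes at most 50 mm and 8.59 degrees, less where a joint would pass 70% of its speed; a pose out of reach is approached as far as the arm can. A call with a gripper value outside its range is refused whole. The fingers move at their own pace and stop on an object; FORCE is the grip in N (left out, the last holds). Time passes only in rows, so rows that do not move let the fingers close. It gives the time, the measured TCP pose, the force and the opening at its end, in the units of the state.
- r.sense(): the state, without advancing time (a new reading comes with each control period).
- optics.snapshot(name): name is "scene" or "top" or "wrist"; returns (picture, depth): 384x512x3 uint8, blue, green, red; 384x512 float32, mm along the optical axis (not along the pixel's ray), 0 where there is no reading.
- optics.camera_params(name): a dict with "camera_matrix" (3x3 intrinsics, pixels), "eye" and "orientation" of the camera in the world. Camera axes: x right, y down, z forward; pixel columns grow to the right and rows downward; lengths in mm; the calibration is good to about 2 mm. A picture is of the moment at which its call begins: read the wrist's pose just before it. camera_params takes no time and is no camera call; for the wrist camera it gives the pose at the moment of the call.
- hand_in(): hands the job in, once; it reports no verdict.
Trained networks look in the newest picture that a camera, given by its name, has taken for a name from the list of things; names that differ only in an ending like _2 or _b are one class to them, and where a whole thing is asked for, a point or a joint stands for the part that bears it (a point fixed in the world has none). Each returns a list of dicts, best first, with "score" (0 to 1); they miss things now and then, are a little off and sometimes report something else, mostly with a low value. They report only what shows in the picture. A call takes as long as a camera call.
- optics.search_frame(camera, query): "at" ([x, y, z] in mm, in world coordinates, good to about 4 mm: the middle of the surface that is visible of it).
The state is a dict: "time": time; "joint_pos": joint angles; "qd": joint speeds; "joint_efforts": joint torques, N m; "tool_pos": TCP position; "tcp_rot": TCP orientation; "ft_force": force on the tool from outside, world axes, zero at the start; "wrist_torque": the same for the moment, N m; "finger_gap": finger opening in mm.
Only numpy, scipy, OpenCV 4.12 (cv2) and the standard library are available. Lean on these libraries where they do the work, as an engineer would, in place of code of your own. Each camera call takes 0.05 s, during which the arm holds its last target. There are 200 camera calls.

## Task

Open the plywood stone crate: squeeze its outer catch fully in first (the one farther from the gate), then the inner catch beside the gate, and swing the gate out towards you past its click until it stands about square to the crate's front. The gate springs back, so finish while still holding it there with the gripper, and leave the stones and packing goods around where they are.

Things in the scene. Friction and masses are not known exactly. Their poses are not given: they have to be found in the camera images.
- crate: Fixed open-topped plywood crate, 216 (x) x 363 (y) mm, walls 110 mm high. Origin on the table under the front, where the fixed front panel (y -185 to 0 mm, 24 mm thick in x, carries both catches on its top edge) meets the gate (y 2 to 164 mm). x points into the crate (away from the robot at yaw 0), y along the front, z up. A detent block on the side wall by the hinge reaches z 132 mm.
- catch_outer_grip (a point): Midway between the two upright steel paddles of the outer catch, at crate y -148 mm, z 143 mm; fixed. Paddles: 22 mm wide (crate x), 8 mm thick (crate y), z 116 to 152 mm, 48 mm over their outer faces when out, 24 mm when fully in. Squeeze them together along crate y; geared to move equally, they stay where left (3 N moves them). 40 mm clear of the inner catch.
- catch_inner_grip (a point): The same point of the inner catch: identical paddles, centred 60 mm from the gate's free edge, 143 mm above the table; fixed to the crate.
- catch_outer (a joint): Inward travel of each paddle of the outer catch, 0 = out (its lower bolt bars the gate), 0.012 m = fully in; the bolt overlaps the gate's edge by about 6 mm.
- catch_inner (a joint): The same of the inner catch (upper bolt).
- gate_post (a point): On the axis of the gate's upright round steel post, 20 mm in diameter, z 106 to 162 mm, near the gate's free edge (30 mm collar, 5 mm high, at its foot); the point is at z 141 mm, 137 mm from the hinge axis, and moves with the gate. The gate itself is a plywood panel 12 mm thick, top at z 108 mm. With the gate shut the nearest catch paddle is 70 mm from the axis.
- gate_hinge (a point): On the gate's upright hinge axis, at the crate's +y end (crate x -6, y 172 mm), same height as gate_post; fixed to the crate.
- gate (a joint): Opening angle of the gate: 0 = shut, grows as the free end swings out to crate -x (clockwise from above), 1.57 = square to the front, stop at 1.75. A spring closes it (1 N at the post when shut, 3 N when square); a detent resists between about 0.3 and 0.8 rad (some 6 N at the post); let go when wide, the gate falls back to about 0.75 rad.
- stone_a: Bystander: polished stone about 50 x 42 x 34 mm lying in the crate; origin under its centre.
- stone_b: Bystander: stone about 45 x 50 x 30 mm lying in the crate.
- stone_c: Bystander: stone about 55 x 45 x 36 mm lying in the crate.
- sleeves: Bystander: pile of card sleeves 90 x 130 x 24 mm on the table in front of the fixed panel, outside the gate's swing.
- giftbox: Bystander: blue gift box 104 x 134 x 59 mm to the robot's right.
- taperoll: Bystander: card-coloured roll 100 mm in diameter, 48 mm high, to the left.
- jar: Bystander: jar 60 mm in diameter, 90 mm high, to the left.

How it is judged (in metres and radians):
On the way, in this order (a step that is already met when the one before it is completed fails the run):
1. the outer catch is squeezed in while the gate is shut (value of joint catch_outer above 0.009 m and value of joint gate below 0.15 rad), for 0.1 s.
2. the inner catch is squeezed in too (value of joint each of catch_outer, catch_inner above 0.009 m), for 0.1 s.
3. the gate is swung past its detent (all of step 2 and value of joint gate above 0.85 rad), for 0.1 s.
At the end, for the whole second after the job is handed in: Both catches squeezed in (more than 9 of 12 mm), the gate held still at more than 1.3 rad (75 degrees) against its spring, with the gripper's fingers on it (over 1 N) (all of step 2 and value of joint gate above 1.3 rad and velocity of joint gate between -0.15 and 0.15 rad/s and contact force between the fingers and gate above 1 N); the arm keeps its last pose, push and grip.
It fails at once if a stone or a packing item is moved by more than 30 mm (distance of any of stone_a, stone_b, stone_c, sleeves, giftbox, taperoll, jar from where it was at the start of the episode above 0.03 m).
It also fails if it takes over 53 s, if anything falls off the work surface, if the arm or the gripper's body presses on something with over 40 N, if the wrist force passes 120 N, or if a joint passes its speed limit or range.

## Working session

There is one attempt and no reset: what is moved stays moved. The work goes in short steps, Python scripts to look and compute and a shell command to move; the robot and the scene stay as the last step left them, time stands still between calls to the robot, and variables do not carry over. Pictures are saved under pics/ and viewed, about 8 in all and at most 12, crops included, and the job is handed in when it is done.

```bash
mkdir -p pics
cat > h.py <<'E'
from bench import r, optics, hand_in
import numpy as np, cv2
def snap(c,f=None):
    im,d=optics.snapshot(c); p=optics.camera_params(c)
    if f: cv2.imwrite('pics/'+f,im)
    return im,d,p
E
python3 - <<'E'
from h import *
print(r.sense())
for c in ("scene","top"):
    im,d,p=snap(c,c+'1.png'); print(c,p)
    for q in ("catch_outer_grip","catch_inner_grip","gate_post","gate_hinge","crate"):
        print(q,[(round(x['score'],2),np.round(x['at'])) for x in optics.search_frame(c,q)][:3])
E
```

```text
{'time': 0.0, 'joint_pos': array([ 6.50052689e+01,  7.51440877e+00,  8.53307655e+01, -1.19502872e-03,
        8.72597556e+01, -4.89250884e+00]), 'qd': array([-0.07574679,  0.01711735, -0.15525764, -0.06256631, -0.06001354,
        0.03797371]), 'joint_efforts': array([ 6.35672623e-04, -5.69393742e+01, -5.00555348e+01, -1.58427383e-04,
        1.45829382e-02,  1.00303151e-05]), 'tool_pos': array([205.96570825, 562.95638467, 230.23746072]), 'tcp_rot': array([-1.79992240e+02,  1.04649349e-01,  6.98978430e+01]), 'ft_force': array([-0.62236972, -0.24445541,  0.55307013]), 'wrist_torque': array([-0.00364364, -0.03506454,  0.00475514]), 'finger_gap': 85.05477813651963}
scene {'camera_matrix': array([[398.74378089,   0.        , 258.80265684],
       [  0.        , 398.74378089, 192.43815752],
       [  0.        ,   0.        ,   1.        ]]), 'eye': array([1051.71180334,  879.40034773,  802.36460708]), 'orientation': array([-125.84332401,    0.64469228,  151.98433574])}
catch_outer_grip [(0.75, array([706., -44.,  62.]))]
catch_inner_grip [(0.77, array([700., -44.,  62.]))]
gate_post [(0.63, array([612.,  13.,  94.]))]
gate_hinge [(0.56, array([704., -41.,  65.]))]
crate [(0.56, array([703., -46.,  56.]))]
top {'camera_matrix': array([[464.79293649,   0.        , 260.54111227],
       [  0.        , 464.79293649, 186.4367497 ],
       [  0.        ,   0.        ,   1.        ]]), 'eye': array([ 299.30541128,   -2.31105905, 1459.09954616]), 'orientation': array([-167.544577  ,   -0.34747316,  -89.5092998 ])}
catch_outer_grip [(0.67, array([726., -63.,   8.])), (0.24, array([ 593., -456.,   60.]))]
catch_inner_grip [(0.81, array([727., -63.,   8.]))]
gate_post [(0.63, array([602.,  30., 111.]))]
gate_hinge [(0.9, array([729., -64.,  10.])), (0.66, array([ 616., -159.,   54.]))]
crate [(0.85, array([729., -64.,   9.])), (0.32, array([406., 451.,  50.]))]
```

Run:
```python
from h import *
im,d,p=snap("top")
from scipy.spatial.transform import Rotation as R
Rm=R.from_euler('xyz',p['orientation'],degrees=True).as_matrix();K=p['camera_matrix']
v,u=np.mgrid[:384,:512]
P=np.stack([(u-K[0,2])/K[0,0]*d,(v-K[1,2])/K[1,1]*d,d],-1)@Rm.T+p['eye']
np.save('P.npy',P)
m=(d>0)&(P[...,2]>122)&(P[...,0]>450)&(P[...,0]<900)&(abs(P[...,1])<350)
n,l,s,c=cv2.connectedComponentsWithStats(m.astype(np.uint8))
for i in range(1,n): 
    q=P[l==i]; print(s[i],q.mean(0).round(),q[:,2].max().round(), q.min(0).round(),q.max(0).round())
x0,y0=int(s[1:,0].min())-70,60
a=im[20:220,150:420]; b=cv2.imread('pics/scene1.png')
cv2.imwrite('pics/v1.png',np.vstack([cv2.resize(a,(756,560),interpolation=cv2.INTER_CUBIC)]))
cv2.imwrite('pics/v2.png',cv2.resize(b,(768,576)))
```

```text
[217 154   8  21 116] [664. 111. 131.] 139.0 [631. 101. 122.] [690. 122. 139.]
[335 167   6  10  40] [ 637. -231.  144.] 160.0 [ 627. -243.  123.] [ 650. -227.  160.]
[322 168   5  13  41] [ 631. -193.  143.] 156.0 [ 615. -198.  122.] [ 645. -189.  156.]
[293 171   5  10  34] [ 623. -106.  145.] 156.0 [ 613. -115.  123.] [ 635. -102.  156.]
[306 170   4  10  34] [ 627. -145.  145.] 157.0 [ 618. -149.  123.] [ 639. -141.  157.]
[214 175  14  16  85] [601. 108. 126.] 132.0 [582.  91. 122.] [627. 130. 132.]
[266 175   7  10  56] [608. -32. 155.] 168.0 [600. -41. 127.] [618. -23. 168.]
[301 175   1   1   1] [ 630. -127.  123.] 123.0 [ 630. -127.  123.] [ 630. -127.  123.]
[312 177   1   1   1] [ 625. -160.  123.] 123.0 [ 625. -160.  123.] [ 625. -160.  123.]
[321 176   1   1   1] [ 628. -187.  123.] 123.0 [ 628. -187.  123.] [ 628. -187.  123.]
[334 176   1   1   1] [ 628. -225.  123.] 123.0 [ 628. -225.  123.] [ 628. -225.  123.]
[287 179   1   1   1] [618. -86. 122.] 122.0 [618. -86. 122.] [618. -86. 122.]
[302 179   1   1   1] [ 618. -130.  122.] 122.0 [ 618. -130.  122.] [ 618. -130.  122.]
[299 180   1   1   1] [ 615. -121.  122.] 122.0 [ 615. -121.  122.] [ 615. -121.  122.]
[325 181   1   1   1] [ 613. -198.  124.] 124.0 [ 613. -198.  124.] [ 613. -198.  124.]
[294 182   1   2   2] [ 607. -106.  125.] 126.0 [ 606. -106.  123.] [ 608. -106.  126.]
```

View pics/v1.png

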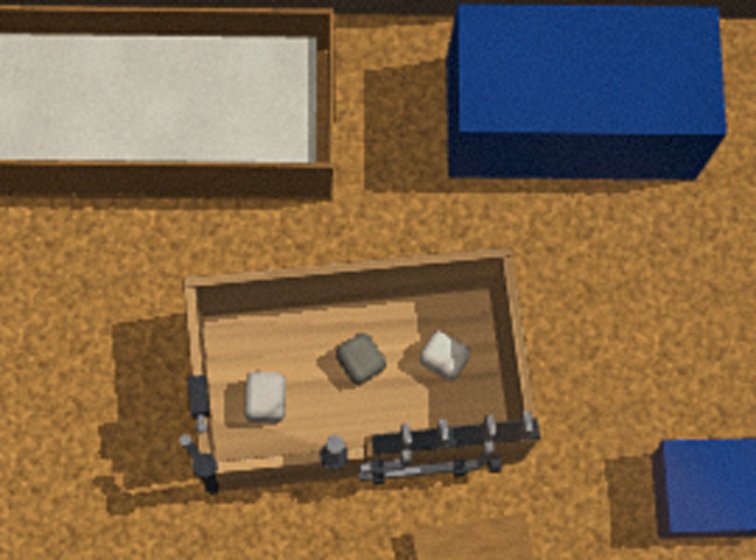

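View pics/v2.png

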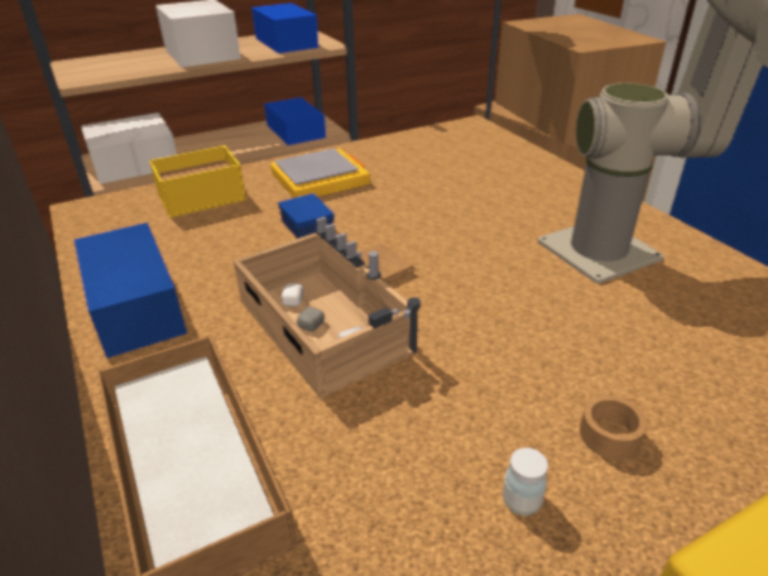

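```bash
python3 -m pendant '[[1,0,0,-10,-6.5],[1,0,0,-10,-6.5],[1,0,0,-10,-6.5],[1,0,0,-10,-6.5],[1,-40,17,0,0],[1,-40,17,0,0],[1,-40,17,0,0],[1,-40,17,0,0],[1,-40,17,0,0],[1,-40,17,0,0]]' && python3 -m pendant '[[1,-40,17,0,0],[1,-40,17,0,0],[1,-40,17,0,0],[1,-40,17,0,0],[1,-40,17,0,0],[1,-40,17,0,0],[1,-40,17,0,0],[1,-40,17,0,0],[1,-40,17,0,0],[1,0,0,0,0]]'
```

```text
time: 1.65
tool_pos: [332.8, 333.7, 271.5]
tcp_rot: [180.0, -0.0, 95.9]
ft_force: [1.4, 0.1, -0.1]
finger_gap: 85.1
time: 2.65
tool_pos: [522.9, -11.6, 270.9]
tcp_rot: [-180.0, 0.1, 95.6]
ft_force: [-1.0, 1.1, -0.7]
finger_gap: 85.4
```

```bash
python3 -m pendant '[[1,-42,20,0,0],[1,-42,20,0,0],[1,-42,20,0,0],[1,-42,20,0,0],[1,0,0,0,0],[1,0,0,0,0]]'
cat >> h.py <<'E'
from scipy.spatial.transform import Rotation as R
def cloud(c,f=None):
    im,d,p=snap(c,f)
    Rm=R.from_euler('xyz',p['orientation'],degrees=True).as_matrix();K=p['camera_matrix']
    v,u=np.mgrid[:384,:512]
    return im,d,np.stack([(u-K[0,2])/K[0,0]*d,(v-K[1,2])/K[1,1]*d,d],-1)@Rm.T+p['eye'],p
def blobs(zmin,c="wrist",f=None,zmax=175):
    im,d,P,p=cloud(c,f)
    m=(d>0)&(P[...,2]>zmin)&(P[...,2]<zmax)
    n,l,s,cc=cv2.connectedComponentsWithStats(m.astype(np.uint8))
    for i in range(1,n):
        if s[i,4]>25:
            q=P[l==i]; print(s[i],q.mean(0).round(1),'mid',((q.min(0)+q.max(0))/2).round(1),'ext',np.ptp(q,axis=0).round())
E
python3 - <<'E'
from h import *
s=r.sense();print(s['tool_pos'],s['tcp_rot'])
blobs(146,f='w1.png'); print(optics.camera_params('wrist'))
E
```

```text
time: 3.25
tool_pos: [618.2, -166.4, 270.1]
tcp_rot: [-179.9, -0.1, 95.8]
ft_force: [0.2, 0.8, -0.3]
finger_gap: 85.3
[ 618.24458264 -166.3666361   270.12671392] [-1.79900743e+02 -7.05757933e-02  9.58211228e+01]
[397 182  32  27 591] [609.3 -33.5 159.4] mid [610.4 -31.3 155.2] ext [20. 20. 18.]
[222 189  11  25 220] [ 633.5 -192.5  151.8] mid [ 634.1 -192.7  150.2] ext [21. 10.  8.]
[277 189  10  25 233] [ 628.4 -144.2  151.6] mid [ 628.8 -143.9  150.2] ext [22. 10.  8.]
[320 188  11  25 233] [ 623.7 -105.8  151.7] mid [ 624.4 -105.4  150. ] ext [21.  9.  8.]
[179 190  12  25 239] [ 637.9 -230.3  151.6] mid [ 638.5 -230.7  150.2] ext [22. 10.  8.]
{'camera_matrix': array([[307.44302129,   0.        , 259.60476186],
       [  0.        , 307.44302129, 193.86958819],
       [  0.        ,   0.        ,   1.        ]]), 'eye': array([ 549.79478298, -172.16405271,  413.297791  ]), 'orientation': array([ 1.64136604e+02, -6.95504203e-02,  9.58402094e+01])}
```

View pics/w1.png

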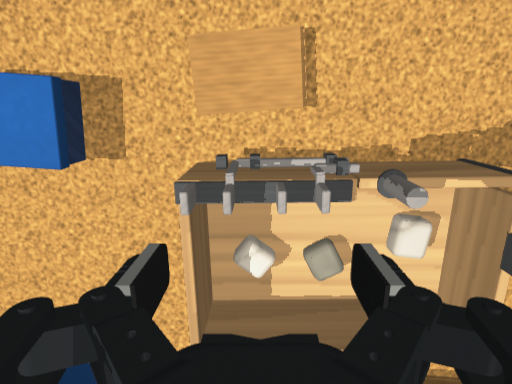

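```bash
python3 -m pendant '[[0.75,-23.4,6.6,0,-0.4],[0.75,-23.4,6.6,0,0],[0.75,0,0,30,0],[0.75,0,0,30,0],[0.75,0,0,15,0],[0.75,0,0,0,0],[0.75,0,0,0,0],[0.75,0,0,0,0]]' 30
python3 - <<'E'
from h import *
s=r.sense();print(s['tool_pos'],s['tcp_rot'],s['finger_gap'])
blobs(146,f='w2.png')
E
```

```text
time: 4.1
tool_pos: [637.5, -211.1, 199.0]
tcp_rot: [179.8, 0.1, 96.3]
ft_force: [0.8, -0.4, 1.3]
finger_gap: 64.3
[ 637.52692898 -211.08408897  199.00534187] [1.79818288e+02 9.99115805e-02 9.63375685e+01] 64.32439979677571
[352 195  16  34 444] [ 628.3 -146.   150.8] mid [ 628.8 -145.3  149.6] ext [22.  9.  7.]
[222 196  13  33 398] [ 637.9 -231.7  151.1] mid [ 638.6 -231.7  149.7] ext [21.  9.  7.]
[280 196  13  33 391] [ 633.5 -194.2  151.1] mid [ 634.5 -194.   149.7] ext [22.  9.  7.]
[410 196  19  33 481] [ 624.1 -107.4  150.6] mid [ 624.7 -106.4  149.7] ext [22. 10.  7.]
```

View pics/w2.png

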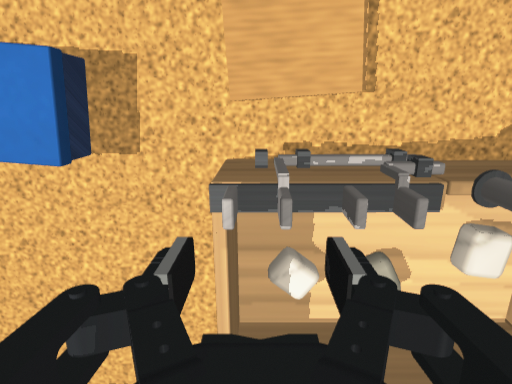

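```bash
python3 -m pendant '[[0.75,-1.5,0,20,0],[0.75,0,0,20,0],[0.75,0,0,20,0],[0.75,0,0,15,0],[0.75,0,0,0,0],[0.4,0,0,0,0],[0.2,0,0,0,0],[0,0,0,0,0],[0,0,0,0,0],[0,0,0,0,0]]' 30;python3 -m pendant '[[0,0,0,0,0],[0,0,0,0,0],[0,0,0,0,0]]'
```

```text
time: 5.15
tool_pos: [637.8, -213.2, 123.7]
tcp_rot: [179.8, 0.1, 96.3]
ft_force: [-0.4, -1.2, 5.8]
finger_gap: 21.7
time: 5.45
tool_pos: [637.8, -213.2, 123.7]
tcp_rot: [179.8, 0.1, 96.3]
ft_force: [-0.8, 0.4, 6.1]
finger_gap: 21.7
```

```bash
python3 -m pendant '[[0.65,0,0,0,0],[0.65,0,0,0,0],[0.7,0,0,0,0],[0.75,0,0,0,0],[0.75,0,0,-25,0],[0.75,0,0,-25,0],[0.75,0,0,-25,0],[0.75,44,0,0,0],[0.75,44,0,0,0],[0.75,0,0,0,0]]' 30;python3 -m pendant '[[0.75,0,0,0,0]]'
python3 - <<'E'
from h import *
s=r.sense();print(s['tool_pos'],s['tcp_rot'],s['finger_gap'])
blobs(146,f='w3.png')
E
```

```text
time: 6.45
tool_pos: [626.8, -120.3, 196.5]
tcp_rot: [180.0, -0.1, 96.5]
ft_force: [1.0, -0.4, -0.5]
finger_gap: 63.7
time: 6.55
tool_pos: [627.0, -124.2, 196.3]
tcp_rot: [-180.0, 0.0, 96.4]
ft_force: [0.0, 0.2, -0.3]
finger_gap: 64.1
[ 626.95040303 -124.20670591  196.3261934 ] [-1.79997754e+02  1.57742694e-02  9.64227235e+01] 64.05962301231854
[ 386  191   43   37 1105] [609.2 -35.2 158.8] mid [610.4 -33.2 154.6] ext [19. 19. 17.]
[102 198  19  34 478] [ 636.4 -220.6  150.6] mid [ 637.2 -221.3  149.8] ext [22. 10.  7.]
[127 198  18  34 464] [ 634.7 -204.8  150.7] mid [ 635.5 -205.6  149.6] ext [22. 10.  7.]
[221 199  14  33 407] [ 628.  -145.6  151.1] mid [ 628.8 -145.7  149.6] ext [22. 10.  7.]
[281 198  13  34 411] [ 623.8 -107.3  151. ] mid [ 624.3 -106.8  149.7] ext [22. 10.  7.]
```

View pics/w3.png

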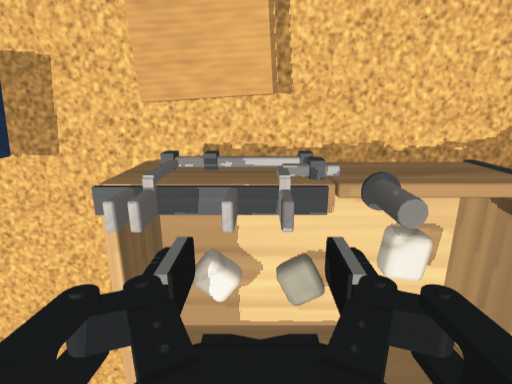

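Outer catch is shut (paddles 16 mm apart, at px 115 and 140); the inner is still out at px 227 and 287. Now squeezing the inner.

```bash
python3 -m pendant '[[0.75,-2,0,18,0],[0.75,0,0,18,0],[0.75,0,0,18,0],[0.75,0,0,18,0],[0.75,0,0,0,0],[0.4,0,0,0,0],[0.2,0,0,0,0],[0,0,0,0,0],[0,0,0,0,0],[0,0,0,0,0]]' 30;python3 -m pendant '[[0,0,0,0,0],[0,0,0,0,0],[0,0,0,0,0],[0.65,0,0,0,0],[0.65,0,0,0,0],[0.7,0,0,0,0],[0.75,0,0,0,0],[0.75,0,0,-25,0],[0.75,0,0,-25,0],[0.75,0,0,-25,0]]'
python3 - <<'E'
from h import *
s=r.sense();print(s['tool_pos'],s['tcp_rot'],s['finger_gap'])
blobs(146)
E
```

```text
time: 7.6
tool_pos: [627.9, -125.8, 126.3]
tcp_rot: [179.9, -0.1, 96.4]
ft_force: [-3.4, 8.0, 5.7]
finger_gap: 21.9
time: 8.6
tool_pos: [627.0, -127.4, 200.0]
tcp_rot: [-180.0, 0.0, 96.3]
ft_force: [0.3, 0.3, -0.3]
finger_gap: 64.0
[ 626.97815976 -127.37897122  199.97255696] [-1.79973746e+02  9.41084241e-04  9.62821760e+01] 64.02626824651338
[ 386  188   44   38 1181] [611.4 -35.3 162.9] mid [612.7 -32.9 157.6] ext [19. 20. 23.]
[110 195  21  36 606] [ 638.8 -219.8  155. ] mid [ 640.1 -220.9  152.7] ext [22. 10. 13.]
[134 195  21  36 570] [ 637.  -204.1  155.1] mid [ 638.  -205.2  152.7] ext [22. 10. 13.]
[244 195  13  35 425] [ 628.5 -134.   156.3] mid [ 629.9 -134.   152.7] ext [21. 10. 13.]
[268 195  13  35 427] [ 626.8 -118.5  156.3] mid [ 628.4 -118.4  152.8] ext [22.  9. 13.]
```

```bash
python3 -m pendant '[[0.75,0,0,0,8.5],[0.75,0,0,0,8.5],[0.75,0,0,0,8.5],[0.75,0,0,0,8.5],[0.75,0,0,0,8.5],[0.75,0,0,0,8.5],[0.75,0,0,0,8.5],[0.75,0,0,0,8.5],[0.75,0,0,0,8.5],[0.75,0,0,0,8.5]]' 60;python3 -m pendant '[[0.75,0,0,0,5],[0.75,-3.3,-32,0,0],[0.75,-3.3,-32,0,0],[0.75,0,-31,0,0],[0.75,0,0,0,0],[0.75,0,0,0,0],[0.75,0,0,0,0]]'
python3 - <<'E'
from h import *
s=r.sense();print(s['tool_pos'],s['tcp_rot'],s['finger_gap'],s['joint_pos'])
blobs(146,f='w4.png')
E
```

```text
time: 9.65
tool_pos: [627.2, -127.4, 199.1]
tcp_rot: [180.0, -0.0, 10.9]
ft_force: [0.8, -0.5, -0.2]
finger_gap: 64.2
time: 10.35
tool_pos: [610.3, -34.3, 199.3]
tcp_rot: [180.0, -0.0, 6.3]
ft_force: [0.4, 0.5, 1.0]
finger_gap: 63.8
[610.33362443 -34.30811219 199.25096836] [ 1.79970537e+02 -4.90683558e-03  6.27424834e+00] 63.84630417427636 [-8.00546602e+00  1.01098537e+01  8.57121313e+01 -2.74851283e-02
  8.41659931e+01 -1.42769222e+01]
[244 196  32  36 895] [610.3 -29.2 159.8] mid [610.6 -31.  154.6] ext [20. 19. 17.]
[254 315  29  14 377] [ 625.8 -115.4  150.3] mid [ 626.  -116.6  149.4] ext [21. 10.  7.]
[254 333  28   6  92] [ 625.2 -129.3  148. ] mid [ 627.2 -129.   148.7] ext [20.  4.  5.]
```

View pics/w4.png

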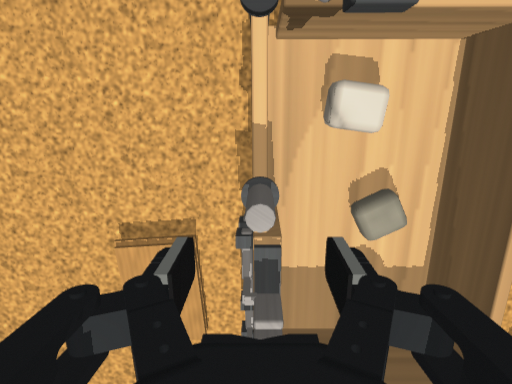

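```bash
python3 -m pendant '[[0.75,0,-2.5,20,0],[0.75,0,0,20,0],[0.75,0,0,20,0],[0.75,0,0,19,0],[0.75,0,0,0,0],[0.4,0,0,0,0],[0.2,0,0,0,0],[0,0,0,0,0],[0,0,0,0,0],[0,0,0,0,0]]' 60;python3 -m pendant '[[0,0,0,0,0],[0,0,0,0,0]]'
python3 - <<'E'
import numpy as np
# arc in tool axes, per step dθ: tool x tangent (gate normal), gate moves along -x_tool
for n in (5,8):
    a=np.radians(n); print(n,'first-half: dx',-137*np.sin(a),'dy',-137*(1-np.cos(a)))
E
```

```text
time: 11.4
tool_pos: [610.7, -31.4, 122.1]
tcp_rot: [179.9, -0.1, 6.3]
ft_force: [-3.2, -2.2, 5.5]
finger_gap: 18.5
time: 11.6
tool_pos: [610.7, -31.4, 122.1]
tcp_rot: [179.9, -0.1, 6.3]
ft_force: [-2.3, -1.1, 5.2]
finger_gap: 18.6
5 first-half: dx -11.940336756429168 dy -0.5213263614308603
8 first-half: dx -19.066714831528966 dy -1.3332745824048604
```

```bash
python3 -m pendant '[[0,-11.9,-0.5,0,5],[0,-11.9,-0.5,0,5],[0,-11.9,-0.5,0,5],[0,-11.9,-0.5,0,5],[0,0,0,0,0],[0,0,0,0,0]]' 60
python3 - <<'E'
from h import *
s=r.sense();p=s['tool_pos'][:2]-np.array([595.7,103.9])
print(np.hypot(*p),np.degrees(np.arctan2(*p[::-1])),s['ft_force'],s['finger_gap'])
E
```

```text
time: 12.2
tool_pos: [563.7, -28.7, 122.1]
tcp_rot: [180.0, -0.2, -13.6]
ft_force: [0.1, -2.9, 6.4]
finger_gap: 18.8
136.41977963485243 -103.55925406093984 [ 0.12990829 -2.87376175  6.43284323] 18.808094368396777
```

```bash
python3 -m pendant '[[0,-11.9,-0.5,0,5],[0,-11.9,-0.5,0,5],[0,-11.9,-0.5,0,5],[0,-11.9,-0.5,0,5],[0,-11.9,-0.5,0,5],[0,-11.9,-0.5,0,5],[0,-11.9,-0.5,0,5],[0,-11.9,-0.5,0,5],[0,0,0,0,0]]' 60; python3 -m pendant '[[0,-11.9,-0.5,0,5],[0,-11.9,-0.5,0,5],[0,-11.9,-0.5,0,5],[0,-11.9,-0.5,0,5],[0,-11.9,-0.5,0,5],[0,-11.9,-0.5,0,5],[0,0,0,0,0],[0,0,0,0,0],[0,0,0,0,0],[0,0,0,0,0]]'
python3 - <<'E'
from h import *
s=r.sense();p=s['tool_pos'][:2]-np.array([595.7,103.9])
print(np.hypot(*p),np.degrees(np.arctan2(*p[::-1])),s['ft_force'],s['finger_gap'])
snap('wrist','w5.png');im,_,_=snap('top');cv2.imwrite('pics/t5.png',cv2.resize(im[20:220,150:420],(756,560),interpolation=cv2.INTER_CUBIC))
E
```

```text
time: 13.1
tool_pos: [484.9, 23.3, 122.0]
tcp_rot: [180.0, -0.1, -53.8]
ft_force: [-5.2, -8.6, 10.7]
finger_gap: 18.6
time: 14.1
tool_pos: [459.2, 89.1, 122.0]
tcp_rot: [180.0, -0.1, -83.6]
ft_force: [-9.6, -5.4, 15.3]
finger_gap: 18.8
137.32994807847697 -173.81286012128365 [-9.60600016 -5.35114982 15.29211389] 18.815936958746505
```

View pics/w5.png

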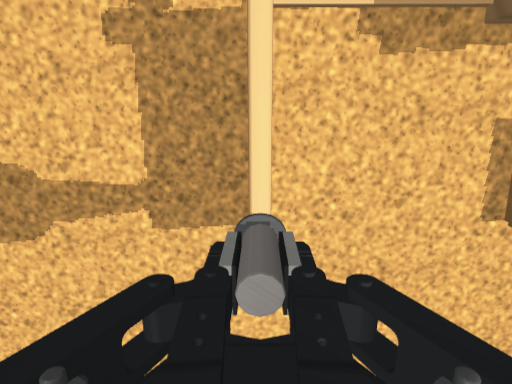

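View pics/t5.png

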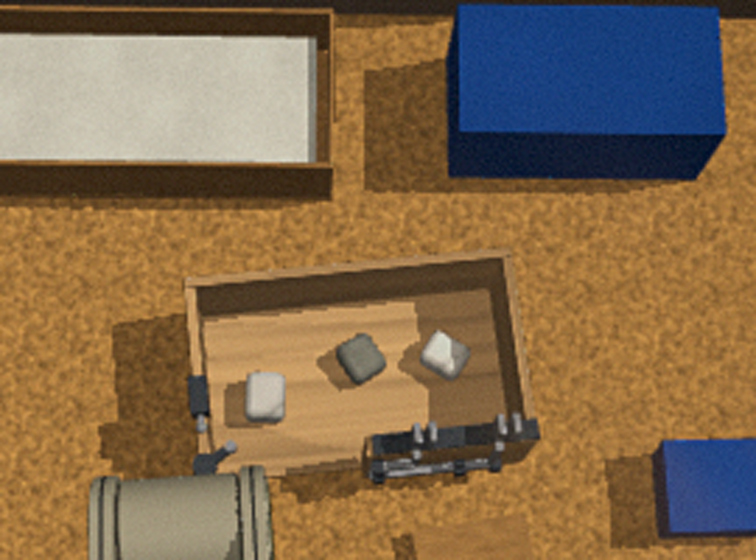

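The wrist view shows the post (px 260, 290) gripped between the pads, with the gate running square away from it. The top view shows both catch pairs closed (px 417/433 and 503/518), and the stones and sleeves unmoved.

```bash
python3 -m pendant '[[0,0,0,0,0],[0,0,0,0,0],[0,0,0,0,0]]' && python3 -c "
from bench import hand_in
print(hand_in())"
```

```text
time: 14.5
tool_pos: [459.2, 89.1, 121.9]
tcp_rot: [180.0, -0.1, -83.6]
ft_force: [-9.5, -4.2, 15.7]
finger_gap: 18.4
the job is handed in; nothing more can be done
None
```

I squeezed the outer catch fully in, then the inner one. I then gripped the gate post and swung the gate through about 90°, past its click. I handed the job in at 14.5 s with the gripper still holding it; hand-in gives no verdict.

- **Catches:** after squeezing, the paddles of both measured about 15.5–16 mm between centres, which is fully in. The last top picture shows both pairs still closed.
- **Gate:** in the last readings the gripper was still, on the gate's arc (137 mm from the hinge axis) at about 90° open. It held the post at an 18.4 mm opening with a 60 N grip. That is less than the post's 20 mm diameter. The catches read about 2 mm short in the same way when fully in, so I put it down to soft pads.
- **Forces:** at the end the wrist read about 16 N vertical and 10 N sideways, well under the limits.
- **Bystanders:** the stones and sleeves look unmoved in the last top picture. I did not measure them, and I did not check the jar or tape roll again after the first pictures.

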